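# Hold a heel lift flush on a tilted bonding seat

## Task

At the shoe-sole bonding fixture, first press the red sprung lever down until its catch holds it by itself, which sinks the two ejector pins into the seat. Then take the brown heel lift by the rib of its metal holder, tilt it to match the sloped green seat and lay it flush and squarely on the seat, outlines matching, round end downhill. Finish while still gripping it and pressing it against the seat so that the sprung seat is pushed about half-way in (around 9 N), and leave the soles, glue bottle and brush where they are.

Things in the scene. Friction and masses are not known exactly. Their poses are not given: they have to be found in the camera images.
- jig: Blue bonding fixture fixed on the table: base plate 200 x 300 x 14 mm centred at jig y = -50 mm. Origin at table height under the seat's tilt axis; x points uphill along the seat (away from the robot at yaw 0), z up. The seat hangs between two blue cheeks (y = +-58 mm, 76 mm high); the lever lies in the plane y = -150 mm. It carries stage, seat, pins and lever.
- stage (a joint): Slope of the green seat in rad (0 = level), set differently each time and clamped: it will not yield. The tilt axis is jig y, at height 62 mm over the jig origin; the face's normal leans to jig -x, towards the robot.
- seat (a joint): How far the sprung green seat is pushed in along its own normal, in m: 0 at rest, 0.010 at its stop. It has 1.5 N of preload and about 1.5 N per mm (about 9 N at 5 mm, 16.5 N at the stop).
- seat_top (a point): Centre of the green seat's face, 36 mm from the tilt axis along the normal at rest. z: outward normal, x: uphill in the face, y: level. Heel-shaped, 75 (x) x 60 (y) mm: straight edge at x = +37.5, half-round end (radius 30) at x = -37.5, downhill. Two upright 8 mm steel ejector pins at y = +-18 stand 9 to 15 mm proud until the lever is down, then lie well below the face.
- seat_nose (a point): Point of the seat face's round downhill end (37.5 mm from seat_top along -x). Axes as seat_top.
- lever (a joint): Lever angle in rad: 0 up, 0.45 fully down at its stop. It springs back with about 6 N at the paddle, falling to none at 0.27; past that it snaps down by itself and its over-centre catch holds it at 0.45 (about 4 N upward would free it). Hinge parallel to jig y, at jig x = +60, y = -150, z = 75 mm.
- paddle (a point): Centre of the top of the red paddle, 36 x 36 x 8 mm, at the end of the lever, 110 mm from its hinge towards jig -x; it starts about 106 mm above the table and is pushed about 47 mm down by the full stroke. Axes turn with the lever.
- heel_lift: Loose part to hold, about 180 g: brown rubber heel lift 75 x 60 x 10 mm, on its back an aluminium holder (3 mm plate and an upright rib). Origin at the centre of the underside, the face that goes on the seat; z up; straight edge at x = +37.5, round end (radius 30) at x = -37.5 mm. In place its axes agree with those of seat_top.
- rib (a point): Grip point in the rib, 37 mm above the underside. The rib runs along x: 50 mm long, 12 mm thick in y, from 13 to 55 mm above the underside, so the fingers close along y. Axes as the heel lift.
- lift_nose (a point): Point of the round end on the underside of the heel lift (37.5 mm from its origin along -x).
- soles: Bystander: pile of three brown shoe soles, 185 x 72 x 33 mm, one loose piece. Origin under its middle.
- glue: Bystander: aluminium glue bottle with green cap, 48 mm across, 110 mm high. Origin at its base.
- brush: Bystander: brush lying on the table, about 200 mm long along its x. Origin underneath.
Not all that is in view belongs to the job. What is shaped like the heel_lift but blue or orange is not meant.

How it is judged (in metres and radians):
On the way, in this order (a step that is already met when the one before it is completed fails the run):
1. the lever is down and its catch holds it, with the robot off it (value of joint lever above 0.42 rad and contact force between each of the arm, the fingers and jig below 0.3 N), for 0.3 s.
2. the heel lift is lifted clear of the table in the gripper (height (world z) of heel_lift above 0.04 m and contact force between the fingers and heel_lift above 3 N and contact force between heel_lift and jig below 0.2 N), for 0.2 s.
At the end, for the whole second after the job is handed in: Lever still caught down. The gripper still holds the lift by its rib, at rest, flush on the seat: parallel within 0.06 rad, touching, centre within 9 mm, round ends within 11 mm. Seat pushed in 2.5 to 8.5 mm, 4 to 25 N between lift and fixture (value of joint lever above 0.42 rad and angle between the z axis of heel_lift and the z axis of seat_top, either way round below 0.06 rad and z of heel_lift in the frame of seat_top between -0.003 and 0.003 m and distance between heel_lift and seat_top below 0.009 m and distance between lift_nose and seat_nose below 0.011 m and value of joint seat between 0.0025 and 0.0085 m and contact force between heel_lift and jig between 4 and 25 N and contact force between the fingers and heel_lift above 5 N and distance between the grasp point and rib below 0.028 m and linear speed of heel_lift below 0.02 m/s); the arm keeps its last pose, push and grip.
It fails at once if the sole pile is displaced by more than 30 mm (distance of soles from where it was at the start of the episode above 0.03 m).
It fails at once if the glue bottle is displaced by more than 30 mm or knocked over (distance of glue from where it was at the start of the episode above 0.03 m or angle between glue's own z axis and vertical above 0.5 rad).
It fails at once if the brush is displaced by more than 30 mm (distance of brush from where it was at the start of the episode above 0.03 m).
It also fails if it takes over 50 s, if anything falls off the work surface, if the arm or the gripper's body presses on something with over 40 N, if the wrist force passes 120 N, or if a joint passes its speed limit or range.

## Robot

A 7-joint arm with a two-finger parallel gripper is mounted at the origin on the work surface. World frame = base frame: x ahead of the robot, y to its left, z up, the work surface at z = 0. Lengths are in mm, angles in rad, forces in N, time in s.
With the tool pointing down it reaches from about 400 to 900 mm from the base axis. Payload 5.5 kg.
Tool frame: the origin (TCP) lies at the very end of the fingers, on their centre line; the grasp point (between the pads) lies 19 mm behind it; z points along the fingers, y is the line along which they close (so a half turn about z gives the same grasp; the last joint's range is limited). The gripper opens to 92 mm and grips with 3 to 60 N. Pads are 19 mm wide; open, the fingers measure 130 mm over their backs; the gripper's body (75 mm by 190 mm) begins 47 mm behind the grasp point.
Start: joints at [-0.987, 0.501, -0.427, 1.55, 0.221, 1.138, -0.21], TCP at [204.923, 616.853, 195.129] pointing down, gripper open.
Joint ranges: [-2.88, 2.88], [-0.31, 2.03], [-1.54, 1.56], [0.2, 2.42], [-1.41, 4.55], [0.19, 2.02], [-2.57, 2.57]. Speed limits (rad/s): [2.57, 2.57, 3.14, 3.14, 3.14, 3.14, 3.14].

## Interface

Orientations are given as a 3x3 rotation matrix whose columns are the frame's x, y, z axes.
In Python, from plant import manip gives the robot as it stands.
- The arm moves only by the tool arm_command, never from a script. Its argument "motion" is one flat list of numbers, 4 for each row, row after row: the shift along the tool's x, y, z in cm, then the turn about the tool's z in degrees. A call has 1 to 12 rows; each row shifts and turns the commanded pose from where the row before left it, along the tool's axes as they then stand; what a row does not reach is not made up. A row lasts 1/8 s, in which the tool goes at most 62.5 mm and 10.7 degrees, less where a joint would pass 70% of its speed; a pose out of reach is approached as far as the arm can. A call with a gripper value outside its range is refused whole. "claw" is the closure in counts, from 0 (fully open) to 255 (shut), set as the call begins (left out, the last holds). The fingers move at their own pace and stop on an object; "force" is the grip in N (left out, the last holds). Time passes only in rows, so rows that do not move let the fingers close. It gives the time, the measured TCP pose, the force, the opening and the grip force at its end, in the units of the state.
- manip.read_state(): the state, without advancing time (a new reading comes with each control period).
- manip.capture(name): name is "scene" or "top"; returns a dict with "image" (420x560x3 uint8, red, green, blue), "intrinsics" (3x3 intrinsics, pixels), "dist_coeffs" ([k1, k2, p1, p2, k3] as OpenCV has them; the pictures are not rectified), "eye" and "attitude" of the camera in the world. Camera axes: x right, y up, looking along -z (the intrinsics and any distortion apply to the point x, -y, -z); pixel columns grow to the right and rows downward; lengths in mm; the calibration is good to about 2 mm. A picture is of the moment at which its call begins. There is no depth.
- manip.job_done(): hands the job in; it is judged then, once.
Trained networks look in the newest picture that a camera, given by its name, has taken for a name from the list of things; names that differ only in an ending like _2 or _b are one class to them, and where a whole thing is asked for, a point or a joint stands for the part that bears it (a point fixed in the world has none). Each returns a list of dicts, best first, with "score" (0 to 1); they miss things now and then, are a little off and sometimes report something else, mostly with a low value. They report only what shows in the picture. A call takes as long as a camera call. They do not tell look-alikes from the thing itself.
- manip.search_frame(camera, label): "xy" ([column, row] in pixels, amid what is visible of it).
- manip.regions_of(camera, label): "pixels" (420x560 bool, what is visible of it) and "xy" ([column, row] in pixels, amid what is visible of it).
- manip.pinpoint(camera, label): "xy" ([column, row] in pixels: a listed point, or the origin of a listed thing).
The state is a dict: "time_s": time; "joint_pos": joint angles; "joint_vel": joint speeds; "tau": joint torques, N m; "tool_pos": TCP position; "eef_rot": TCP orientation; "ft_force": force on the tool from outside, world axes, zero at the start; "wrist_torque": the same for the moment, N m; "gripper_width": opening from 0.0 (shut) to 1.0 (fully open); "finger_force": force on a finger pad.
Only numpy, scipy, OpenCV 4.12 (cv2) and the standard library are available. Lean on these libraries where they do the work, as an engineer would, in place of code of your own. Each camera call takes 0.05 s, during which the arm holds its last target. There are 200 camera calls.

## Working session

There is one attempt and no reset: what is moved stays moved. The work goes in short steps, Python scripts to look and compute and a tool call to move; the robot and the scene stay as the last step left them, time stands still between calls to the robot, and variables do not carry over. Pictures are saved under pics/ and viewed, at most 10 in all, crops included, and the job is handed in when it is done.

Besides the shell and the picture viewer there is one more tool, called after "Call:" in YAML: its name, and indented under it one key for each argument. arm_command: Moves the arm, as the interface text tells. Its arguments: {"type":"object","properties":{"motion":{"type":"array"},"claw":{"type":"number"},"force":{"type":"number"}},"required":["motion"]}

```bash
mkdir -p pics; ls
cat > h.py <<'E'
import numpy as np, cv2
from plant import manip
def cap(n):
    return manip.capture(n)
def ray(c,uv):
    K=np.array(c["intrinsics"],float);d=np.array(c["dist_coeffs"],float)
    p=cv2.undistortPoints(np.array([[uv]],float),K,d)[0,0]
    v=np.array(c["attitude"])@np.array([p[0],-p[1],-1.0]);return np.array(c["eye"],float),v/np.linalg.norm(v)
def atz(c,uv,z):
    e,v=ray(c,uv);return e+v*(z-e[2])/v[2]
def proj(c,P):
    K=np.array(c["intrinsics"],float);d=np.array(c["dist_coeffs"],float)
    q=(np.array(c["attitude"]).T@(np.atleast_2d(P)-np.array(c["eye"])).T).T*[1,-1,-1]
    return cv2.projectPoints(q.reshape(-1,1,3),np.zeros(3),np.zeros(3),K,d)[0].reshape(-1,2)
def tri(c1,u1,c2,u2):
    e1,a=ray(c1,u1);e2,b=ray(c2,u2)
    s=np.linalg.lstsq(np.c_[a,-b],e2-e1,rcond=None)[0]
    p,q=e1+a*s[0],e2+b*s[1];return (p+q)/2,np.linalg.norm(p-q)
E
python3 - <<'E'
from h import *
s=manip.read_state();print(s)
C={n:cap(n) for n in("scene","top")}
for n,c in C.items():
    cv2.imwrite(f"pics/{n}0.png",c["image"][:,:,::-1]);print(n,c["eye"],np.round(c["attitude"],3).tolist(),c["dist_coeffs"])
P={}
for l in["jig","seat_top","seat_nose","paddle","heel_lift","rib","lift_nose","soles","glue","brush"]:
    for n in C:
        r=manip.pinpoint(n,l);P[n,l]=r
        print(l,n,[(np.round(d["xy"],1).tolist(),round(d["score"],2)) for d in r[:4]])
    if P["scene",l] and P["top",l]:
        p,e=tri(C["scene"],P["scene",l][0]["xy"],C["top"],P["top",l][0]["xy"]);print("   tri",p.round(1),e.round(1))
E
```

```text
pics
{'time_s': 0.0, 'joint_pos': array([-0.98682693,  0.50185277, -0.42678459,  1.5514403 ,  0.22082281,
        1.13831846, -0.21031757]), 'joint_vel': array([-0.00105875,  0.00029998, -0.00085032,  0.0018557 , -0.00035687,
        0.00185161,  0.00010056]), 'tau': array([-7.39302195e-04, -5.66586399e+01, -5.81713423e+00, -2.79120362e+01,
       -6.88188267e-02,  3.03182867e-02,  1.50623864e-04]), 'tool_pos': array([204.75456978, 616.10206603, 194.07880239]), 'eef_rot': array([[-9.49005436e-01,  3.15259025e-01, -6.56172623e-04],
       [ 3.15259705e-01,  9.49003645e-01, -1.84419656e-03],
       [ 4.13106024e-05, -1.95701734e-03, -9.99998084e-01]]), 'ft_force': array([0.91021198, 0.49605665, 0.59606466]), 'wrist_torque': array([-0.0541668 ,  0.01450716, -0.03803366]), 'finger_force': 0.0, 'gripper_width': 1.004693552863294}
scene [1055.33022634 -359.59540517  777.86239401] [[0.603, -0.563, 0.565], [0.798, 0.411, -0.441], [0.016, 0.717, 0.697]] [-0.11595639  0.          0.          0.          0.        ]
top [379.06762968  64.41336759 954.64108608] [[-0.001, 0.989, -0.145], [-0.999,
[... 831 characters left out ...]
 239.0], 0.58)]
rib top [([351.9, 205.2], 0.89), ([377.6, 300.9], 0.83), ([395.9, 239.5], 0.82)]
   tri [ 502.1 -189.4   74.9] 129.0
lift_nose scene [([222.0, 296.2], 0.8), ([144.7, 280.4], 0.64), ([152.0, 242.1], 0.59)]
lift_nose top [([393.2, 257.8], 0.91), ([361.8, 305.9], 0.89), ([336.1, 195.3], 0.73)]
   tri [ 469.8 -167.9   -1.7] 189.7
soles scene [([171.0, 369.2], 0.71)]
soles top [([403.3, 169.5], 0.8), ([230.2, 203.9], 0.36)]
   tri [ 630.4 -282.   -15. ] 1.4
glue scene [([321.1, 192.1], 0.69)]
glue top [([159.7, 258.1], 0.68)]
   tri [405.1 319.1  -3.1] 3.2
brush scene [([381.1, 212.1], 0.95)]
brush top [([137.2, 189.0], 0.88), ([297.9, 202.6], 0.71)]
   tri [573.1 380.5   9.3] 6.7
```

View pics/scene0.png

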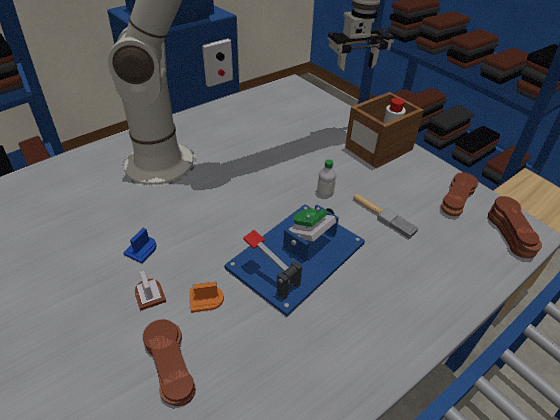

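View pics/top0.png

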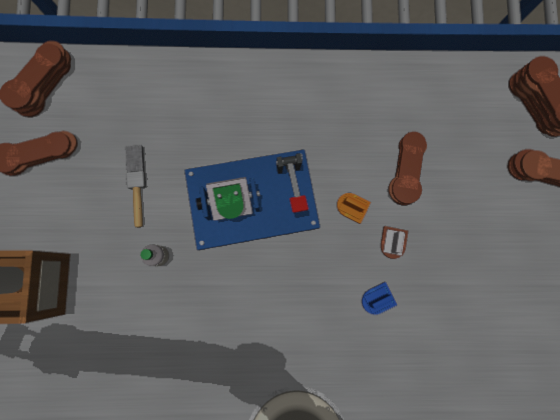

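The scene shows three lift-shaped parts:
- **Blue:** scene (140,245), top (378,299).
- **Orange:** scene (206,295), top (352,206).
- **Brown with aluminium holder:** scene (150,290), top (394,241). This one fits the description, with its round end towards the robot in the top view.

The jig is at scene (300,245), top (252,200), with the paddle at top (299,204). I'll fit the poses by silhouette and make a confirming crop.

```bash
cat >> h.py <<'E'
from scipy.optimize import minimize
def heel(n=24):
    a=np.linspace(np.pi/2,3*np.pi/2,n);return np.r_[[[37.5,-30],[37.5,30]],np.c_[-7.5+30*np.cos(a),30*np.sin(a)]]
def rast(c,P):
    h=cv2.convexHull(proj(c,P).astype(np.float32));m=np.zeros((420*4,560*4),np.uint8)
    cv2.fillPoly(m,[np.round((h+0.5)*4).astype(np.int32)],1);return m
def hullmask(m):
    m=m.astype(np.uint8);n,l,st,_=cv2.connectedComponentsWithStats(m)
    m=(l==1+np.argmax(st[1:,4])).astype(np.uint8);m=cv2.resize(m,None,fx=4,fy=4,interpolation=cv2.INTER_NEAREST)
    p=cv2.findContours(m,0,2)[0];o=np.zeros_like(m);cv2.fillPoly(o,[cv2.convexHull(np.vstack(p))],1);return o
def iou(a,b): return (a&b).sum()/max(1,(a|b).sum())
def Rz(y): return np.array([[np.cos(y),-np.sin(y),0],[np.sin(y),np.cos(y),0],[0,0,1.]])
def Ry(a): return np.array([[np.cos(a),0,np.sin(a)],[0,1,0],[-np.sin(a),0,np.cos(a)]])
def prism(p,z0,z1): return np.r_[np.c_[p,np.full(len(p),z0)],np.c_[p,np.full(len(p),z1)]]
PLATE=prism(np.array([[-100,-200],[100,-200],[100,100],[-100,100]]),0,14)
def fit(f,x0,step):
    s=np.r_[[x0],x0+np.diag(step)]
    for _ in range(2):
        r=minimize(f,s[0],method="Nelder-Mead",options=dict(initial_simplex=s,xatol=.02,fatol=1e-5,maxiter=250));s=np.r_[[r.x],r.x+np.diag(step)*.4]
    return r
E
cat > fit.py <<'E'
from h import *
C={n:cap(n) for n in("scene","top")}
def reg(n,l,near):
    r=[d for d in manip.regions_of(n,l) if np.hypot(*(np.array(d["xy"])-near))<25]
    return r[0]["pixels"] if r else None
near={"scene":(150,290),"top":(394,241)}
M={n:reg(n,"heel_lift",near[n]) for n in C};print({n:None if m is None else m.sum() for n,m in M.items()})
L=prism(heel(),0,10);RIB=prism(np.array([[-25,-6],[25,-6],[25,6],[-25,6]]),0,55)
def lf(x,ns=("scene","top")):
    t=0
    for n in ns:
        f=lambda P:(Rz(x[2]/50)@P.T).T+[x[0],x[1],0]
        t-=iou(rast(C[n],f(L))|rast(C[n],f(RIB)),HM[n])
    return t
def up(m): return cv2.resize(m.astype(np.uint8),None,fx=4,fy=4,interpolation=cv2.INTER_NEAREST)
HM={n:up(m) for n,m in M.items() if m is not None}
o=atz(C["top"],(394,241),10);nz=atz(C["top"],(393.2,257.8),0);print("lift guess",o,nz)
for ns in (tuple(HM),("top",),("scene",)):
    if not all(n in HM for n in ns):continue
    rr=[fit(lambda x:lf(x,ns),np.array([o[0],o[1],y*50]),[8,8,8.]) for y in(-.2,.15)]
    r=min(rr,key=lambda r:r.fun);print("lift",ns,r.x[:2].round(1),(r.x[2]/50).round(3),r.fun/len(ns))
# jig
img={n:cv2.cvtColor(c["image"],cv2.COLOR_RGB2HSV) for n,c in C.items()}
J=reg("top","jig",(245,200));HJ=hullmask(J)
G={}
for n,p in(("scene",(310,216)),("top",(230,200))):
    g=cv2.inRange(img[n],(45,100,40),(80,255,255))>0;w=np.zeros_like(g);w[p[1]-30:p[1]+30,p[0]-35:p[0]+35]=1;G[n]=hullmask(g&w)
S=np.c_[heel(),np.zeros(26)]
def jf(x,full=False):
    R=Rz(x[2]/100);o=np.array([x[0],x[1],0])
    t=[iou(rast(C["top"],(R@PLATE.T).T+o),HJ)]
    R2=R@Ry(-x[3]/100)
    for n in G: t.append(iou(rast(C[n],(R2@(S+[0,0,36]).T).T+o+[0,0,62]),G[n]))
    return t if full else -sum(t)
rs=[fit(jf,np.array([545,152,10.,s]),[8,8,5,8.]) for s in(15,30,45)]
for r in rs: print("jig",r.x[:2].round(1),(r.x[2:]/100).round(3),np.round(jf(r.x,True),3))
r=min(rs,key=lambda r:r.fun)
cr=[C["scene"]["image"][265:315,120:180],C["top"]["image"][215:265,364:424],C["scene"]["image"][195:245,275:335],C["top"]["image"][175:225,200:260]]
cr=[cv2.resize(i,None,fx=6,fy=6,interpolation=cv2.INTER_CUBIC) for i in cr]
cv2.imwrite("pics/crop1.png",np.vstack([np.hstack(cr[:2]),np.hstack(cr[2:])])[:,:,::-1])
E
python3 fit.py
```

```text
{'scene': np.int64(767), 'top': np.int64(717)}
lift guess [ 446.6734695  -241.63838099   10.        ] [ 406.65118321 -241.12129191    0.        ]
lift ('scene', 'top') [ 442.8 -239.1] -0.217 -0.9236279757463965
lift ('top',) [ 442.9 -240.5] -0.199 -0.9526390394396731
lift ('scene',) [ 444.3 -238.6] -0.242 -0.9182327222520519
jig [539.9 151.3] [0.191 0.269] [0.977 0.757 0.87 ]
jig [541.7 151.6] [0.185 0.321] [0.98  0.763 0.872]
jig [543.  152.1] [0.184 0.392] [0.975 0.744 0.901]
```

View pics/crop1.png

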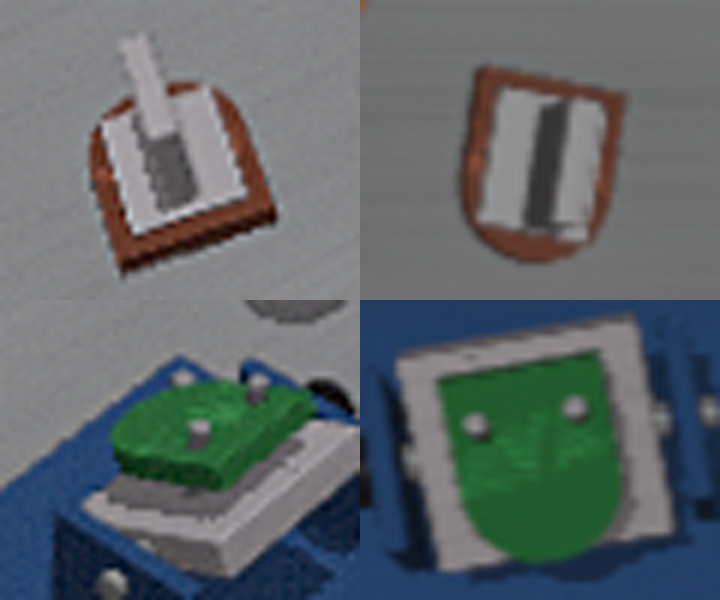

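The crop confirms the target: brown rubber with an aluminium plate and rib, straight edge away from the robot, round end towards it. The green seat in the lower crops has a visible side, so I'll refit it with thickness.

```bash
cat > fit2.py <<'E'
from h import *
C={n:cap(n) for n in("scene","top")}
img={n:cv2.cvtColor(c["image"],cv2.COLOR_RGB2HSV) for n,c in C.items()}
G={}
for n,p in(("scene",(310,216)),("top",(230,200))):
    g=cv2.inRange(img[n],(45,100,40),(80,255,255))>0;w=np.zeros_like(g);w[p[1]-30:p[1]+30,p[0]-35:p[0]+35]=1;G[n]=hullmask(g&w)
r=manip.regions_of("top","jig");HJ=hullmask(r[0]["pixels"])
def jf(x,full=False):
    R=Rz(x[2]/100);o=np.array([x[0],x[1],0]);R2=R@Ry(-x[3]/100)
    S=prism(heel(),36-abs(x[4]),36)
    t=[iou(rast(C["top"],(R@PLATE.T).T+o),HJ)]+[iou(rast(C[n],(R2@S.T).T+o+[0,0,62]),G[n]) for n in G]
    return t if full else -sum(t)
for s in(10,25,40):
    r=fit(jf,np.array([542,152,18.,s,9]),[8,8,5,8.,3]);print("jig",r.x[:2].round(1),(r.x[2:4]/100).round(3),r.x[4].round(1),np.round(jf(r.x,True),3),r.fun.round(4))
    R=Rz(r.x[2]/100);o=np.r_[r.x[:2],0];th=r.x[3]/100
    print(" seat_top",(o+[0,0,62]+R@Ry(-th)@[0,0,36]).round(1),"paddle",(o+R@[-50+3,-150,106]).round(1))
# pure bits: pad by red mask
for n in C:
    m=cv2.inRange(img[n],(0,170,90),(6,255,255))|cv2.inRange(img[n],(174,170,90),(180,255,255));k,l,st,ce=cv2.connectedComponentsWithStats(m);print(n,[(st[i].tolist(),ce[i].round(1).tolist()) for i in range(1,k) if st[i,4]>40])
E
python3 fit2.py
```

```text
jig [542.1 152.9] [0.177 0.472] 11.6 [0.989 0.943 0.936] -2.8682
 seat_top [526.  150.   94.1] paddle [522.2  -3.  106. ]
jig [542.5 152.8] [0.171 0.469] 11.0 [0.985 0.952 0.927] -2.8633
 seat_top [526.4 150.1  94.1] paddle [521.8  -3.  106. ]
jig [542.4 152.8] [0.175 0.459] 10.8 [0.986 0.949 0.928] -2.8634
 seat_top [526.6 150.   94.3] paddle [522.2  -3.1 106. ]
scene [([391, 98, 14, 7, 70], [397.2, 100.9]), ([244, 231, 20, 17, 194], [253.2, 238.6])]
top [([290, 196, 18, 16, 216], [298.5, 203.6])]
```

```bash
cat >> h.py <<'E'
def delta(target,yaw_y=None):
    """cm along tool axes to target TCP; deg about tool z to bring tool y to world angle yaw_y"""
    s=manip.read_state();R=np.array(s["eef_rot"]);d=R.T@(np.array(target)-s["tool_pos"])/10
    a=np.arctan2(R[1,1],R[0,1]);t=0 if yaw_y is None else -np.degrees(yaw_y-a)
    print("t",round(s["time_s"],2),"tcp",s["tool_pos"].round(1),"d cm",d.round(2),"turn",round(t,1),"ft",s["ft_force"].round(1),"w",round(s["gripper_width"],3),"ff",round(s["finger_force"],1));return d
E
python3 -c "
from h import *
c=cap('top');print(atz(c,(298.5,203.6),104));c=cap('scene');print(atz(c,(253.2,238.6),102))"
```

```text
[521.44878606  -3.64953509 104.        ]
[523.0258473   -2.05491969 102.        ]
```

Call:
arm_command:
  motion: [0,0,0,-6.3,-2,-2.4,0,0,-4,-4.9,0,0,-4,-4.9,0,0,-4,-4.9,0,0,-4,-4.9,0,0,-4,-4.9,0,0,-4,-4.9,0,0,-4,-4.9,0,0,-4,-4.9,0,0,-4,-4.9,0,0,-4,-4.9,0,0]
  claw: 255
  force: 12

```text
time_s: 3.1
tool_pos: [505.6, 31.3, 195.6]
eef_rot: [[-0.978, 0.209, 0.001], [0.209, 0.978, 0.0], [-0.001, 0.0, -1.0]]
ft_force: [1.2, 1.6, -0.5]
gripper_width: 0.005
finger_force: 0.0
```

```bash
python3 -c "
from h import *
delta([522,-3,115],1.361)"
```

```text
t 3.1 tcp [505.6  31.3 195.6] d cm [-2.32 -3.01  8.06] turn -0.0 ft [ 1.2  1.6 -0.5] w 0.005 ff 0.0
```

Call:
arm_command:
  motion: [-1.0,-1.2,3,0,-1.0,-1.2,3,0,0,0,2,0,0,0,0,0,0,0,1,0,0,0,1,0,0,0,1,0,0,0,1,0,0,0,1,0,0,0,0.4,0,0,0,0,0]

```text
time_s: 4.47
tool_pos: [518.8, 5.3, 60.7]
eef_rot: [[-0.978, 0.209, -0.001], [0.209, 0.978, -0.0], [0.001, -0.0, -1.0]]
ft_force: [-2.5, -0.5, 2.2]
gripper_width: 0.003
finger_force: 1.2
```

Call:
arm_command:
  motion: [0,0,-2,0,0,0,-5,0,0,0,-5,0,0,0,0,0,0,0,0,0,0,0,0,0]
  claw: 0

```text
time_s: 5.22
tool_pos: [518.1, 5.4, 179.7]
eef_rot: [[-0.978, 0.209, -0.002], [0.209, 0.978, -0.0], [0.002, -0.001, -1.0]]
ft_force: [0.2, 0.7, 0.8]
gripper_width: 0.612
finger_force: 0.0
```

```bash
python3 -c "
from h import *
# tcp 80 above table over rib
delta([443,-240,90],1.361)
c=cap('scene');cv2.imwrite('pics/s2.png',cv2.resize(c['image'][200:320,220:380],None,fx=4,fy=4)[:,:,::-1])
for n in ('scene','top'):
  cc=cap(n)
  print([ (d['xy'],d['score']) for d in manip.pinpoint(n,'paddle')[:2]], proj(cc,[[521,-3,59]]))
"
```

```text
t 5.22 tcp [518.1   5.4 179.7] d cm [  2.19 -25.56   8.99] turn -0.1 ft [0.2 0.7 0.8] w 0.612 ff 0.0
[([257.1, 237.4], 0.58)] [[252.71221564 251.19878021]]
[([300.3, 203.4], 0.38)] [[296.68539686 207.00630592]]
```

View pics/s2.png

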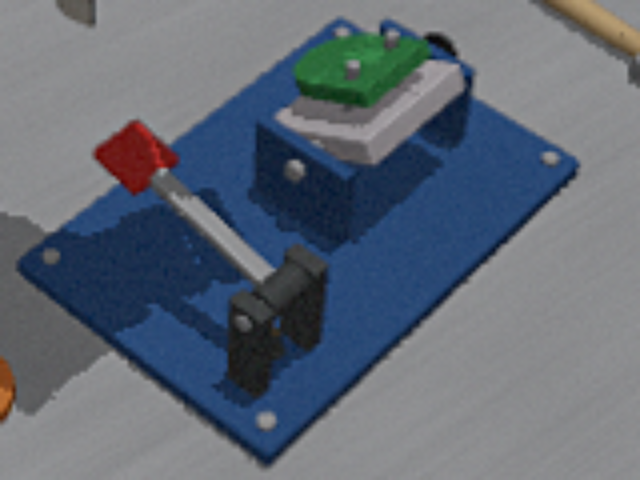

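The lever is still up: red paddle at crop (135,157), pins proud. I'll press again, centred and stepwise, watching the force.

Call:
arm_command:
  motion: [-0.6,-0.8,2,0,0,0,3,0,0,0,1.3,0,0,0,0,0,0,0,0,0,0,0,1,0,0,0,0.5,0,0,0,0,0]
  claw: 255

```text
time_s: 6.48
tool_pos: [522.9, -3.7, 102.6]
eef_rot: [[-0.978, 0.209, -0.001], [0.209, 0.978, -0.0], [0.001, -0.0, -1.0]]
ft_force: [0.0, 0.0, 0.0]
gripper_width: 0.056
finger_force: 0.0
```

```bash
python3 -c "
from h import *
delta([522,-4,60])
a=cap('scene')['image'][180:300,210:350];b=cap('top')['image'][150:270,240:380]
cv2.imwrite('pics/s3.png',cv2.resize(np.hstack([a,b]),None,fx=2.8,fy=2.8)[:,:,::-1])"
```

```text
t 6.47 tcp [522.9  -3.7 102.6] d cm [ 0.07 -0.05  4.26] turn 0 ft [0. 0. 0.] w 0.056 ff 0.0
```

View pics/s3.png

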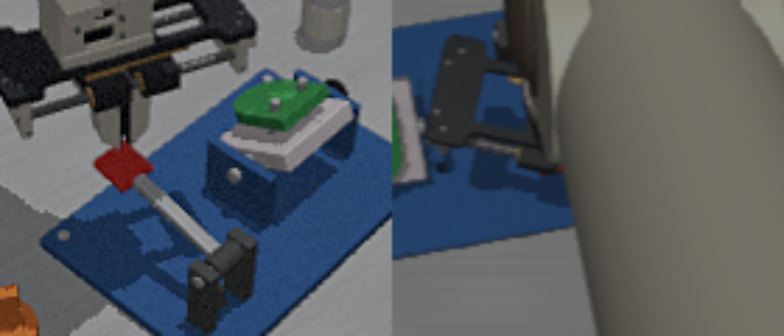

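```bash
python3 -c "
from h import *
c=cap('scene');s=manip.read_state();t=s['tool_pos'];R=s['eef_rot']
print(s['time_s'],t,s['ft_force'],s['joint_pos'].round(3))
i=c['image'].copy();i=cv2.resize(i[200:260,220:300],None,fx=8,fy=8,interpolation=cv2.INTER_CUBIC)
for P,col in [(t,(255,255,0)),(t+[0,0,15],(255,0,255))]:
  Q=[P+R@np.array(v) for v in([-9.5,0,0],[9.5,0,0],[0,-12,0],[0,12,0],[0,0,0],[0,0,-30])];u=proj(c,Q);print(u[4])
  for p in u: cv2.circle(i,tuple(int(k) for k in (p-[220,200]+.5)*8),3,col,-1)
cv2.imwrite('pics/s4.png',i[:,:,::-1])"
```

```text
6.625 [523.469199    -3.67701795 103.2076013 ] [ 0.38308886  0.62976261 -0.49929334] [ 0.037  0.363 -0.098  1.958  0.047  0.822  1.274]
[252.70322151 238.65591567]
[252.56723396 233.92763462]
```

View pics/s4.png

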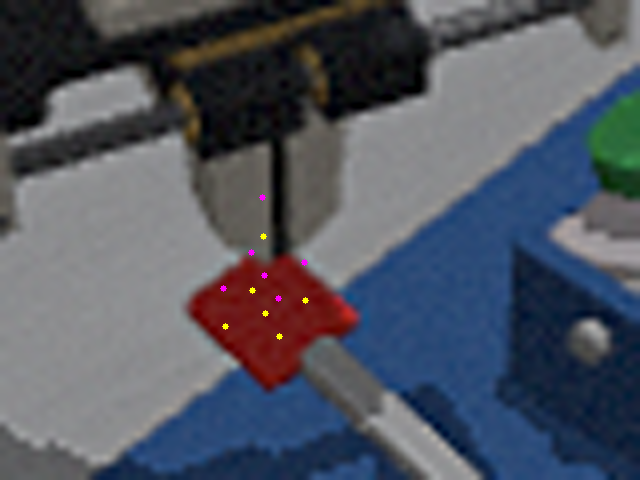

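```bash
python3 -c "
from h import *
c=cap('scene')
y=np.array([.315,.949,0]);t=np.array([204.75,616.1,194.1])
print(proj(c,[t,t+46*y,t-46*y,t+65*y,t-65*y,t+[0,0,66]]))
i=cv2.imread('pics/scene0.png')[20:90,310:410]
i=cv2.resize(i,None,fx=6,fy=6,interpolation=cv2.INTER_CUBIC)
for p in proj(c,[t,t+46*y,t-46*y,t+65*y,t-65*y]): cv2.circle(i,tuple(int(k) for k in (p-[310,20]+.5)*6),3,(0,255,255),-1)
cv2.imwrite('pics/s5.png',i)"
```

```text
[[354.45043424  77.06793279]
 [367.12512429  75.51640609]
 [341.49444298  78.68719746]
 [372.27816067  74.89499124]
 [336.06113266  79.37612517]
 [357.29944455  57.28803291]]
```

View pics/s5.png

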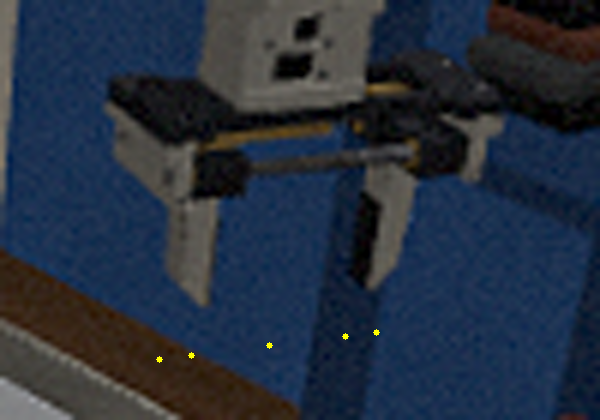

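The picture shows the fingertips about 8 px above where the reported TCP projects, and behind the paddle at (275,255). The reported pose and the cameras disagree, so I'll check against the base and another arm pose.

Call:
arm_command:
  motion: [0,0,-4,0,0,0,-4,0,0.4,-5,0,0,0.4,-5,0,0,0.4,-5,0,0,0.4,-5,0,0,0.4,-4,0,0,0,0,0,0,0,0,0,0]
  claw: 0

```text
time_s: 7.8
tool_pos: [453.9, -233.5, 183.2]
eef_rot: [[-0.978, 0.209, 0.0], [0.209, 0.978, 0.001], [-0.0, 0.001, -1.0]]
ft_force: [0.5, 1.7, 0.4]
gripper_width: 0.933
finger_force: 0.0
```

```bash
python3 -c "
from h import *
C={n:cap(n) for n in('scene','top')};s=manip.read_state();t=s['tool_pos'];R=s['eef_rot'];delta([443,-240,90],1.361)
out=[]
for n,c in C.items():
  Q=[t,t+R@[0,46,0],t-R@[0,46,0]];u=proj(c,Q);print(n,u.round(1).tolist(),'base',proj(c,[[0,0,0],[100,0,0],[0,100,0],[0,-100,0]]).round(1).tolist())
  p=u[0].round().astype(int);a,b=np.clip(p-[32,40],0,[495,339]);print(n,'crop origin',a,b)
  i=cv2.resize(c['image'][b:b+80,a:a+65],None,fx=6,fy=6,interpolation=cv2.INTER_CUBIC)
  for q in u: cv2.circle(i,tuple(int(k) for k in (q-[a,b]+.5)*6),3,(255,255,0),-1)
  out.append(i)
cv2.imwrite('pics/s6.png',np.hstack(out)[:,:,::-1])"
```

```text
t 7.9 tcp [ 454.2 -232.7  183.1] d cm [ 0.95 -0.96  9.31] turn 0.1 ft [ 0.2 -0.1 -0.3] w 0.987 ff 0.0
scene [[135.7, 239.8], [158.6, 232.9], [112.3, 246.8]] base [[158.3, 162.4], [172.9, 178.4], [186.6, 151.4], [128.5, 174.2]]
scene crop origin 104 200
top [[417.2, 231.0], [394.4, 226.1], [440.0, 235.9]] base [[295.1, 440.7], [294.8, 393.0], [250.4, 441.5], [339.5, 440.1]]
top crop origin 385 191
```

View pics/s6.png

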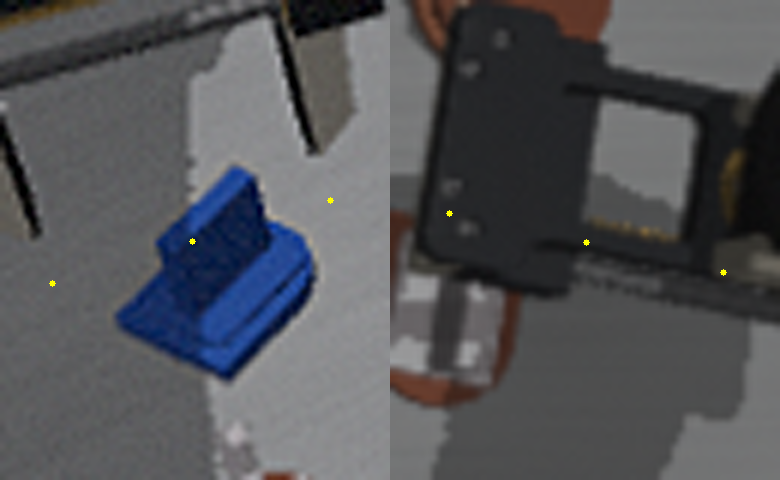

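```bash
python3 -c "
from h import *
from scipy.optimize import least_squares
c=cap('scene')
y=np.array([.315,.949,0]);t=np.array([204.75,616.1,194.1]);y2=np.array([.209,.978,0]);t2=np.array([454.2,-232.7,183.1])
# tip inner edges
obs=[(t-46*y,np.array([208,305])/6+[310,20]-.5),(t+46*y,np.array([362,288])/6+[310,20]-.5),(t2-46*y2,np.array([37,235])/6+[104,200]-.5),(t2+46*y2,np.array([313,153])/6+[104,200]-.5)]
P=np.array([o[0] for o in obs]);U=np.array([o[1] for o in obs])
print((U-proj(c,P)).round(2))
for f in (lambda o:o,lambda o:np.array([0,0,o[2]])):
  r=least_squares(lambda o:(proj(c,P+f(o))-U).ravel(),np.zeros(3));print(f(r.x).round(1),r.fun.reshape(-1,2).round(2).tolist())
p=np.array([523.2,-3.7,103])+[0,0,r.x[2]];print(proj(c,[p]),'seen ~254.3,231.4')
s=manip.read_state();print(s['tool_pos'],s['joint_pos'].round(4).tolist(),s['eef_rot'].round(4).tolist())
"
```

```text
[[ 2.67 -8.35]
 [ 2.71 -8.02]
 [-2.59 -8.13]
 [-2.88 -7.94]]
[ 7.9 -2.  30.5] [[-0.22, 0.32], [0.15, 0.12], [-0.93, 0.09], [0.98, -0.35]]
[ 0.   0.  24.8] [[-1.75, 0.99], [-1.52, 0.78], [-0.71, -0.74], [0.65, -0.99]]
[[252.3992327  230.78463922]] seen ~254.3,231.4
[ 454.22546683 -232.64838637  183.11914326] [0.3821, 0.2335, 0.0451, 1.9232, -0.0132, 0.9853, 1.7958] [[-0.9784, 0.2067, 0.0002], [0.2067, 0.9784, 0.0005], [-0.0, 0.0006, -1.0]]
```

The observed tips sit about 28 mm above the reported TCP, with almost no lateral offset. That agrees with the first press: reported z 60.7 means about 89 true, which at roughly 2.3 N of spring is about 0.16 rad. I'll press again, deeper, and check the force.

Call:
arm_command:
  motion: [-0.4,4.8,0,0,-0.4,4.8,0,0,-0.4,4.8,0,0,-0.4,4.8,0,0,-0.3,4.6,0,0,0,0,4,0,0,0,4,0,0,0,0.5,0,0,0,0,0,0,0,0,0,0,0,0,0]
  claw: 255

```text
time_s: 9.32
tool_pos: [523.1, -5.5, 99.5]
eef_rot: [[-0.978, 0.209, 0.003], [0.209, 0.978, 0.0], [-0.003, 0.001, -1.0]]
ft_force: [0.7, -0.2, 0.5]
gripper_width: 0.003
finger_force: 0.0
```

Call:
arm_command:
  motion: [0,0,0.8,0,0,0,0.8,0,0,0,0.8,0,0,0,0,0]

```text
time_s: 9.82
tool_pos: [521.3, -5.6, 73.4]
eef_rot: [[-0.978, 0.209, -0.002], [0.209, 0.978, -0.0], [0.002, -0.001, -1.0]]
ft_force: [-1.8, -0.5, 5.8]
gripper_width: 0.002
finger_force: 2.0
```

Call:
arm_command:
  motion: [0,0,0.8,0,0,0,0.8,0,0,0,0,0]

```text
time_s: 10.2
tool_pos: [521.7, -5.5, 57.5]
eef_rot: [[-0.978, 0.209, -0.001], [0.209, 0.978, -0.0], [0.001, -0.0, -1.0]]
ft_force: [-0.9, -1.2, 2.2]
gripper_width: 0.005
finger_force: 0.9
```

Call:
arm_command:
  motion: [0,0,0.8,0,0,0,0.8,0,0,0,0.5,0,0,0,0,0]

```text
time_s: 10.7
tool_pos: [521.5, -5.3, 36.4]
eef_rot: [[-0.978, 0.209, -0.001], [0.209, 0.978, 0.0], [0.001, -0.0, -1.0]]
ft_force: [-0.7, 0.1, -0.2]
gripper_width: 0.003
finger_force: 0.0
```

Call:
arm_command:
  motion: [0,0,-3,0,0,0,-4,0,0,0,-5,0,0.4,-5,0,0,0.4,-5,0,0,0.4,-5,0,0,0.4,-5,0,0,0.3,-4,0,0,0,0,0,0]

```text
time_s: 11.82
tool_pos: [451.7, -240.2, 157.4]
eef_rot: [[-0.976, 0.216, 0.0], [0.216, 0.976, -0.002], [-0.0, -0.002, -1.0]]
ft_force: [-0.4, 0.5, 0.5]
gripper_width: 0.007
finger_force: 0.0
```

```bash
python3 -c "
from h import *
C={n:cap(n) for n in('scene','top')}
delta([443,-240,60],1.361)
u={}
for n in C:
  r=manip.pinpoint(n,'paddle');u[n]=r[0]['xy'] if r else None;print(n,u[n],proj(C[n],[[521,-3,59]]))
i=C['scene']['image'][180:300,210:350];cv2.imwrite('pics/s7.png',cv2.resize(i,None,fx=4,fy=4)[:,:,::-1])
"
```

```text
t 11.93 tcp [ 453.3 -236.   157.2] d cm [ 0.92 -0.61  9.72] turn -0.1 ft [0.8 0.9 0.1] w 0.003 ff 0.0
scene [255.6, 251.7] [[252.71221564 251.19878021]]
top [296.8, 209.2] [[296.68539686 207.00630592]]
```

View pics/s7.png

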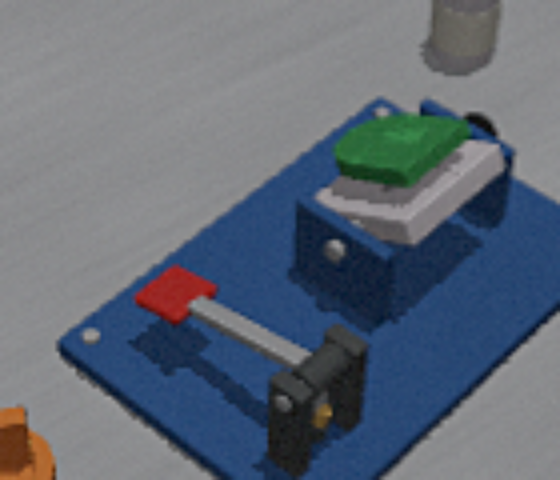

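The lever is down (paddle at crop (177,292)) and the pins have sunk. Now I'll grasp the rib, allowing for the true tip being about 29 mm above the reported TCP.

Call:
arm_command:
  motion: [0.5,-0.3,0,0,0.4,-0.3,3,0,0,0,3,0,0,0,3,0,0,0,0,0,0,0,0,0]
  claw: 120
  force: 12

```text
time_s: 12.78
tool_pos: [443.7, -240.1, 68.0]
eef_rot: [[-0.978, 0.209, 0.001], [0.209, 0.978, -0.0], [-0.001, -0.0, -1.0]]
ft_force: [0.7, 0.4, -0.1]
gripper_width: 0.526
finger_force: 0.0
```

```bash
python3 -c "
from h import *
delta([443,-240,-5],1.361)"
```

```text
t 12.78 tcp [ 443.7 -240.1   68. ] d cm [ 0.08 -0.01  7.3 ] turn -0.0 ft [ 0.7  0.4 -0.1] w 0.526 ff 0.0
```

Call:
arm_command:
  motion: [0,0,2,0,0,0,2,0,0,0,1.5,0,0,0,1,0,0,0,0.6,0,0,0,0,0,0,0,0,0]

```text
time_s: 13.65
tool_pos: [443.5, -240.3, -3.5]
eef_rot: [[-0.978, 0.209, 0.001], [0.209, 0.978, -0.0], [-0.001, -0.0, -1.0]]
ft_force: [-0.5, 0.0, 0.6]
gripper_width: 0.534
finger_force: 0.0
```

Call:
arm_command:
  motion: [0,0,0,0,0,0,0,0,0,0,0,0,0,0,0,0,0,0,0,0,0,0,0,0,0,0,0,0]
  claw: 255
  force: 12

```text
time_s: 14.52
tool_pos: [443.2, -239.9, -3.9]
eef_rot: [[-0.978, 0.209, 0.0], [0.209, 0.978, 0.0], [0.0, 0.0, -1.0]]
ft_force: [0.2, 0.6, 1.6]
gripper_width: 0.128
finger_force: 12.0
```

Call:
arm_command:
  motion: [0,0,-2,0,0,0,-4,0,0,0,-5,0,0,0,-5,0,0,0,-2,-7.4,0,0,0,-7.4,0,0,0,-7.3,0,0,0,0]

```text
time_s: 15.52
tool_pos: [442.5, -240.2, 175.7]
eef_rot: [[-0.985, -0.172, -0.001], [-0.172, 0.985, 0.0], [0.001, 0.0, -1.0]]
ft_force: [-0.3, -0.1, -2.4]
gripper_width: 0.13
finger_force: 12.0
```

Call:
arm_command:
  motion: [-1.0,2.5,0,0,-1.9,4.8,0,0,-1.9,4.8,0,0,-1.9,4.8,0,0,-1.9,4.8,0,0,-1.9,4.8,0,0,-1.9,4.8,0,0,-1.3,3.3,0,0,-0.9,2.4,0,0,0,0,0,0,0,0,0,0]

```text
time_s: 16.9
tool_pos: [522.1, 148.5, 175.5]
eef_rot: [[-0.985, -0.172, -0.001], [-0.172, 0.985, -0.001], [0.001, -0.001, -1.0]]
ft_force: [0.4, -1.3, -1.9]
gripper_width: 0.13
finger_force: 12.0
```

```bash
python3 -c "
from h import *
delta([522.3,149.4,117],1.746)
C={n:cap(n) for n in('scene','top')}
i=[cv2.resize(C['scene']['image'][150:250,250:370],None,fx=3.3,fy=3.3),cv2.resize(C['top']['image'][150:250,180:300],None,fx=3.3,fy=3.3)];cv2.imwrite('pics/s8.png',np.hstack(i)[:,:,::-1])
for n in C:
  for l in ('heel_lift','seat_top','lift_nose'):
    print(n,l,[(np.round(d['xy'],1).tolist(),round(d['score'],2)) for d in manip.pinpoint(n,l)[:4]])"
```

```text
t 16.9 tcp [522.1 148.5 175.5] d cm [-0.04  0.09  5.85] turn -0.1 ft [ 0.4 -1.3 -1.9] w 0.13 ff 12.0
scene heel_lift [([304.2, 188.7], 0.97), ([208.8, 297.5], 0.84), ([141.9, 250.5], 0.67)]
scene seat_top [([308.1, 213.8], 0.91), ([296.8, 178.1], 0.74)]
scene lift_nose [([153.7, 239.1], 0.86), ([294.6, 176.9], 0.76)]
top heel_lift [([377.7, 296.5], 0.79), ([350.9, 205.2], 0.55)]
top seat_top []
top lift_nose [([361.7, 303.5], 0.9), ([339.8, 194.1], 0.66), ([404.9, 170.9], 0.36)]
```

```bash
cat > held.py <<'E'
from h import *
c=cap("scene");s=manip.read_state();t=s["tool_pos"]
r=manip.regions_of("scene","heel_lift");m=min(r,key=lambda d:np.hypot(*(np.array(d["xy"])-[305,190])))["pixels"]
img=cv2.cvtColor(c["image"],cv2.COLOR_RGB2HSV)
b=cv2.inRange(img,(0,90,30),(14,255,220));w=np.zeros_like(b);w[150:240,260:350]=1
B=hullmask(cv2.dilate(m.astype(np.uint8),np.ones((5,5)))*(b*w>0))
L=prism(heel(),0,10);z=t[2]+3.9
def f(x):
    return -iou(rast(c,(Rz(x[2]/50)@L.T).T+[x[0],x[1],z]),B)
q=fit(f,np.array([t[0],t[1],.175*50]),[5,5,4.]);print("expect",t.round(1),"f0",f([t[0],t[1],8.75]));print(q.x[:2].round(1),(q.x[2]/50).round(3),q.fun)
E
python3 held.py
```

```text
expect [522.6 149.3 176.2] f0 -0.733037233037233
[523.1 149.7] 0.19 -0.7382760584773116
```

Call:
arm_command:
  motion: [0,0,2,0,0,0,2,0,0,0.1,1,0,0,0,0.5,0,0,0,0,0,0,0,0,0]

```text
time_s: 18.15
tool_pos: [522.9, 150.8, 121.8]
eef_rot: [[-0.985, -0.174, 0.001], [-0.174, 0.985, 0.0], [-0.001, 0.0, -1.0]]
ft_force: [1.8, -0.1, -1.7]
gripper_width: 0.134
finger_force: 12.0
```

Call:
arm_command:
  motion: [0,-0.1,0.5,0,0,0,0.5,0,0,0,0,0,0,0,0,0]

```text
time_s: 18.65
tool_pos: [522.4, 149.6, 111.0]
eef_rot: [[-0.985, -0.174, -0.0], [-0.174, 0.985, 0.0], [0.0, 0.0, -1.0]]
ft_force: [-0.1, 0.3, -1.7]
gripper_width: 0.131
finger_force: 12.0
```

Call:
arm_command:
  motion: [0,0,0.3,0,0,0,0,0]

```text
time_s: 18.9
tool_pos: [522.3, 149.6, 107.9]
eef_rot: [[-0.985, -0.174, -0.0], [-0.174, 0.985, -0.0], [0.0, 0.0, -1.0]]
ft_force: [0.7, 1.4, -2.6]
gripper_width: 0.125
finger_force: 12.0
```

Call:
arm_command:
  motion: [0,0,0.2,0,0,0,0,0]

```text
time_s: 19.15
tool_pos: [522.9, 149.8, 106.4]
eef_rot: [[-0.985, -0.174, 0.001], [-0.174, 0.985, 0.0], [-0.001, 0.0, -1.0]]
ft_force: [0.3, 0.2, 0.0]
gripper_width: 0.126
finger_force: 12.0
```

Call:
arm_command:
  motion: [0.2,0,0.2,0,0.2,0,0.2,0,0.2,0,0.2,0,0,0,0,0]

```text
time_s: 19.65
tool_pos: [515.7, 148.5, 99.7]
eef_rot: [[-0.985, -0.174, -0.001], [-0.174, 0.985, -0.0], [0.001, -0.0, -1.0]]
ft_force: [-0.4, -0.3, 0.5]
gripper_width: 0.129
finger_force: 12.0
```

Call:
arm_command:
  motion: [0.2,0,0.3,0,0.2,0,0.2,0,0.1,0,0.2,0,0,0,0,0]

```text
time_s: 20.15
tool_pos: [511.2, 147.6, 92.8]
eef_rot: [[-0.985, -0.174, -0.001], [-0.174, 0.985, -0.0], [0.001, -0.0, -1.0]]
ft_force: [-1.1, 0.7, 1.7]
gripper_width: 0.13
finger_force: 12.0
```

Run:
```python
from h import *
c=cap("scene");s=manip.read_state();t=s["tool_pos"];print(t.round(1),s["ft_force"].round(1),s["wrist_torque"].round(2))
r=manip.regions_of("scene","heel_lift");m=min(r,key=lambda d:np.hypot(*(np.array(d["xy"])-[305,200])))["pixels"]
img=cv2.cvtColor(c["image"],cv2.COLOR_RGB2HSV)
b=cv2.inRange(img,(0,90,30),(14,255,220));B=hullmask(cv2.dilate(m.astype(np.uint8),np.ones((5,5)))*(b>0))
G=t+[0,0,48]
for th in np.arange(0,.65,.05): print(th.round(2),round(iou(rast(c,(Rz(.177)@Ry(-th)@prism(heel(),-44,-34).T).T+G),B),3))
```

```text
[511.2 147.7  92.9] [-0.4  0.4  2.2] [ 0.14  0.12 -0.03]
0.0 0.489
0.05 0.528
0.1 0.564
0.15 0.604
0.2 0.644
0.25 0.679
0.3 0.699
0.35 0.711
0.4 0.711
0.45 0.707
0.5 0.7
0.55 0.683
0.6 0.65
```

Call:
arm_command:
  motion: [0.2,0,0.3,0,0.2,0,0.3,0,0.1,0,0.2,0,0,0,0,0,0,0,0,0]

```text
time_s: 20.88
tool_pos: [506.4, 146.8, 84.9]
eef_rot: [[-0.985, -0.174, -0.001], [-0.174, 0.985, -0.0], [0.001, -0.0, -1.0]]
ft_force: [-0.1, 0.8, 0.7]
gripper_width: 0.132
finger_force: 12.0
```

Call:
arm_command:
  motion: [-0.1,0,0.2,0,-0.1,0,0.2,0,0,0,0,0,0,0,0,0]

```text
time_s: 21.38
tool_pos: [507.2, 146.9, 80.6]
eef_rot: [[-0.985, -0.174, -0.003], [-0.174, 0.985, -0.001], [0.003, -0.0, -1.0]]
ft_force: [-5.2, -0.3, 3.4]
gripper_width: 0.132
finger_force: 12.0
```

Call:
arm_command:
  motion: [0,0,0.15,0,0,0,0,0,0,0,0,0,0,0,0,0]
  force: 16

```text
time_s: 21.88
tool_pos: [507.7, 147.0, 79.5]
eef_rot: [[-0.985, -0.174, -0.002], [-0.174, 0.985, -0.001], [0.002, -0.0, -1.0]]
ft_force: [-5.4, -0.8, 5.1]
gripper_width: 0.132
finger_force: 16.0
```

Run:
```python
from h import *
c=cap("scene");s=manip.read_state();t=s["tool_pos"];print(s["time_s"],t.round(1),s["ft_force"].round(1),s["wrist_torque"].round(2),s["gripper_width"],s["finger_force"])
a,b=270,165
i=cv2.resize(c["image"][b:b+75,a:a+80],None,fx=8,fy=8,interpolation=cv2.INTER_CUBIC);j=i.copy()
R=Rz(.175)@Ry(-.467);T=np.array([526.2,150.05,94.1])-4.5*R[:,2]
for z,col in((0,(255,255,0)),(10,(0,255,255)),(-11,(0,255,0))):
    p=proj(c,(R@np.c_[heel(),np.full(26,z)].T).T+T);cv2.polylines(j,[np.round((p-[a,b]+.5)*8).astype(np.int32)],True,col,1)
cv2.imwrite("pics/s9.png",cv2.resize(np.hstack([i,j]),None,fx=.62,fy=.62,interpolation=cv2.INTER_AREA)[:,:,::-1])
```

```text
21.925 [507.7 147.   79.4] [-6.1 -0.5  4.7] [0.06 1.05 0.08] 0.1303081136436848 16.00257843732834
```

View pics/s9.png

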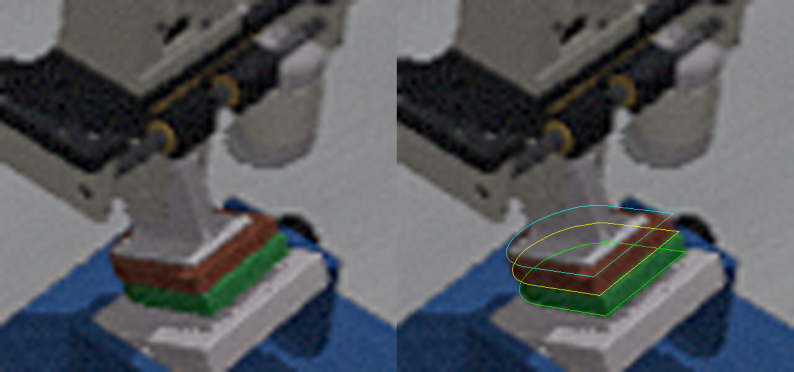

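The lift sits flush: the brown/green seam is continuous from (110,285) to (285,235), and the outlines match the overlay. The measured normal force is about 8.6 N, with a 16 N grip, so I'll hand in.

```bash
python3 -c "
from plant import manip
print(manip.job_done())"
```

```text
the job is handed in; nothing more can be done
None
```

I handed the job in at about 22 s: the lever is caught down, and the gripper still holds the heel lift by its rib, flush on the green seat by camera, pressing with about 8.6 N (roughly 5 mm in); no verdict was returned.

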